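# Refit the washed hob knob and hold it pressed

## Task

Lift the upturned cup off the bare control spindle of the gas hob and stand it, still upside down, on the worktop clear of the hob. Then take the washed knob from the worktop, turn it until its nose points the way the spindle's flat faces, push it fully home on the spindle and keep pressing, so that the sprung spindle goes all the way down and stays down, as when lighting a burner; finish while still holding it pressed. Leave the brush, the saucer, the mug and the teaspoon alone.

Things in the scene. Friction and masses are not known exactly. Their poses are not given: they have to be found in the camera images.
- hob: stainless twin gas hob, fixed; 340 mm deep (x) by 290 mm wide (y), steel deck 70 mm above the worktop; origin centre of underside, z up, +x to the rear. Two valves in front at local x -115, y +60 and -60 mm: one (either) is the bare valve, the other has its knob fitted (50 mm above deck). Pan support behind: front bar at local x -45 mm, top 42 mm above the deck
- valve: bezel of the bare valve, flat disc 40 mm across and 3 mm high on the hob's deck; origin on the spindle's axis at deck level (70 mm above the worktop), z up, +x the way the spindle's flat faces; a short white index line on the bezel lies on that side
- spindle_tip (a point): centre, on the axis, of the top end of the bare steel spindle, 22 mm above the deck when not pressed; z up, +x the way the flat faces. D-shaft 12 mm in diameter, one flat 2 mm from the axis along its whole visible length, 1.5 mm chamfer at the tip. It cannot turn; it can be pressed down
- spindle (a joint): how far the spindle is pressed down (m): 0 free, 0.006 at its stop. A spring returns it: about 4 N starts it, about 10 N takes it to the stop
- knob: loose black cooker knob, 130 g, upright on the worktop; origin centre of its underside, z up, +x to its nose. Hub 46 mm across, 14 mm high; on it a finger bar 14 mm wide (y), height 14 to 40 mm, x -22 to +27 mm, pointed nose with thin white line at +x. D-bore from below, 12 mm deep, 0.6 mm clearance round the spindle, flat on the nose side. Seated its underside is 10 mm above the deck, pressed 4 mm
- knob_seat (a point): centre of the end of the knob's bore, 12 mm above the knob's underside on its axis; it meets spindle_tip when the knob is fully home
- knob_nose (a point): point at the nose of the knob, 27 mm from its axis along its +x, 12 mm above its underside
- cup: white cup, 150 g, hollow, upside down over the bare spindle on the hob's deck; origin centre of its rim (lower edge), z up. Rim 71 mm across, 58 mm high, narrowing upward: 68 mm at 10 mm height, 62 mm at 30 mm, 57 mm at 42 mm, then fast to the foot. Handle on +y, 10 mm thick, to 62 mm from the axis, 6 to 50 mm high. The worktop at x 0.42 to 0.50, y 0.31 to 0.39 is free to stand it on
- dish_brush: green dish brush, 269 mm long, lying to the left of the hob; leave it
- saucer_a: white saucer, 150 mm across, far left; leave it
- mug_c: dark upside-down mug, 92 mm high, to the right of the hob; leave it
- teaspoon: teaspoon, 130 mm long, near the worktop's front edge; leave it
Not all that is in view belongs to the job. Leave any pink look-alike of the knob alone.

How it is judged (in metres and radians):
On the way, in this order (a step that is already met when the one before it is completed fails the run):
1. the cup has been taken off the hob and stands upside down on the worktop (height (world z) of cup below 0.006 m and angle between cup's own z axis and vertical below 0.15 rad and contact force between cup and the fingers below 0.2 N and contact force between cup and hob below 0.2 N), for 0.3 s.
2. the knob is fully home on the spindle, nose and flat the same way (distance between knob_seat and spindle_tip below 0.003 m and x of knob_nose in the frame of spindle_tip above 0.0255 m and angle between knob's own z axis and vertical below 0.12 rad), for 0.1 s.
At the end, for the whole second after the job is handed in: Knob home on the D-spindle (bore end within 3 mm of the tip, upright within 0.12 rad, nose and flat the same way within 0.3 rad); fingers still hold the spindle down at least 5 of 6 mm; cup at rest upside down on the worktop, touching neither hob nor fingers (all of step 1 and all of step 2 and angle between the x axis of knob and the x axis of spindle_tip, either way round below 0.3 rad and value of joint spindle above 0.005 m and contact force between knob and valve above 4 N and contact force between knob and the fingers above 4 N and linear speed of cup below 0.02 m/s); the arm keeps its last pose, push and grip.
It fails at once if brush, saucer, mug or teaspoon is shifted more than 3 cm (distance of any of dish_brush, saucer_a, mug_c, teaspoon from where it was at the start of the episode above 0.03 m).
It fails at once if the cup is tipped over (angle between cup's own z axis and vertical above 0.8 rad).
It also fails if it takes over 59 s, if anything falls off the work surface, if the arm or the gripper's body presses on something with over 40 N, if the wrist force passes 120 N, or if a joint passes its speed limit or range.

## Robot

A 7-joint arm with a two-finger parallel gripper is mounted at the origin on a cart in front of the work surface, level with it; the furniture and walls round the work are solid. World frame = base frame: x ahead of the robot, y to its left, z up, the work surface at z = 0. Lengths are in m, angles in degrees, forces in N, time in s.
With the tool pointing down it reaches from about 0.425 to 0.875 m from the base axis. Payload 4.7 kg.
Tool frame: the origin (TCP) lies where the fingers leave the gripper's body, on its centre line; the fingertips stand 70 mm ahead of it and the grasp point (between the pads) lies 51 mm ahead of it (env.tip_reach is the distance from the TCP to the fingertips, in m); z points along the fingers, x is the direction in which the jaws open and shut, and the axes are right-handed (so a half turn about z gives the same grasp; the last joint's range is limited). The gripper opens to 87 mm and grips with 3 to 60 N. Pads are 19 mm wide; open, the fingers measure 117 mm over their backs; the gripper's body (75 mm by 190 mm) begins 51 mm behind the grasp point.
Start: joints at [73.803, 18.392, -4.016, 83.108, 1.295, 78.541, -3.26], TCP at [0.19, -0.622, 0.292] pointing down, gripper open.
Joint ranges: [-163.93, 163.93], [-17.29, 119.83], [-79.2, 71.16], [3.27, 140.29], [-89.18, 269.18], [5.43, 117.66], [-154.24, 154.24]. Speed limits (degrees/s): [147.25, 147.25, 180, 180, 180, 180, 180].

## Interface

Orientations are given as [roll, pitch, yaw] about the fixed x, y, z axes, in that order (R = Rz(yaw) Ry(pitch) Rx(roll)).
In Python, from cell import env, optics, order gives the robot as it stands.
- The arm moves only by the shell command python3 -m creep 'ROWS' [FORCE]. ROWS is JSON, a list of rows, each a list of 7 numbers: the shift along the tool's x, y, z in cm, then the turn, a rotation vector about the tool's x, y, z in rad, then the opening, from 0 (shut) to 1 (fully open). A call has 1 to 20 rows; each row shifts and turns the pose as measured when the row begins, along the tool's axes as they then stand; what a row does not reach is not made up. A row lasts 1/10 s, in which the tool goes at most 50 mm and 8.59 degrees, less where a joint would pass 70% of its speed; a pose out of reach is approached as far as the arm can. A call with a gripper value outside its range is refused whole. The fingers move at their own pace and stop on an object; FORCE is the grip in N (left out, the last holds). Time passes only in rows, so rows that do not move let the fingers close. It gives the time, the measured TCP pose, the force and the opening at its end, in the units of the state.
- env.get_obs(): the state, without advancing time (a new reading comes with each control period).
- optics.read_camera(name): name is "side" or "top" or "wrist"; returns a dict with "frame" (384x512x3 uint8, blue, green, red), "z_map" (384x512 float32, m along the optical axis (not along the pixel's ray), 0 where there is no reading), "fx", "fy", "cx", "cy" (pixels), "R" (3x3) and "t" (3): a world point X has camera coordinates R X + t; the wrist camera has in their place "hand_eye" (4x4, takes a point from camera to tool coordinates, whose origin is the TCP and whose axes are the tool frame's). Camera axes: x right, y down, z forward; pixel columns grow to the right and rows downward; lengths in m; the calibration is good to about 2 mm. A picture is of the moment at which its call begins: read the wrist's pose just before it.
- order.sign_off(): hands the job in, once; it reports no verdict.
The state is a dict: "time_s": time; "qpos": joint angles; "joint_velocities": joint speeds; "effort": joint torques, N m; "tool_pos": TCP position; "tool_rot": TCP orientation; "force": force on the tool from outside, world axes, zero at the start; "wrist_torque": the same for the moment, N m; "grip_width": finger opening in m.
Only numpy, scipy, OpenCV 4.12 (cv2) and the standard library are available. Lean on these libraries where they do the work, as an engineer would, in place of code of your own. Each camera call takes 0.05 s, during which the arm holds its last target. There are 200 camera calls.

## Working session

There is one attempt and no reset: what is moved stays moved. The work goes in short steps, Python scripts to look and compute and a shell command to move; the robot and the scene stay as the last step left them, time stands still between calls to the robot, and variables do not carry over. Pictures are saved under pics/ and viewed, on a budget of 10 in all, crops included, one or two more only if the job needs it, and the job is handed in when it is done.

```bash
ls; mkdir -p pics
cat > h.py <<'E'
import numpy as np, cv2
from scipy.spatial.transform import Rotation as Ro
from cell import env, optics, order
def T():
    o=env.get_obs(); M=np.eye(4); M[:3,:3]=Ro.from_euler('xyz',o['tool_rot'],degrees=True).as_matrix(); M[:3,3]=o['tool_pos']; return M
def cam(n):
    M=T(); c=optics.read_camera(n); z=c['z_map']; v,u=np.mgrid[:384,:512]
    P=np.stack([(u-c['cx'])/c['fx']*z,(v-c['cy'])/c['fy']*z,z],-1)
    if n=='wrist':
        A=M@c['hand_eye']; W=P@A[:3,:3].T+A[:3,3]
    else: W=(P-c['t'])@c['R']
    W[z==0]=np.nan
    return c['frame'],W,c
E
python3 - <<'E'
from h import *
print(env.get_obs(),env.tip_reach)
for n in ('top','side'):
    f,W,c=cam(n); cv2.imwrite(f'pics/{n}0.png',f); np.savez(f'{n}0.npz',f=f,W=W)
    print(n,c['R'],c['t'],c['fx'])
E
```

```text
pics
{'time_s': 0.0, 'qpos': array([73.80275145, 18.44017146, -4.01564537, 83.17589628,  1.29343169,
       78.54089773, -3.2580261 ]), 'joint_velocities': array([-0.06894567,  0.01315563, -0.03743442,  0.01344163, -0.01002117,
       -0.0236786 , -0.0060908 ]), 'effort': array([-4.22207868e-04, -4.91284204e+01, -4.04277295e-01, -3.12526238e+01,
       -6.41124928e-02,  4.37833916e-02,  1.97041340e-04]), 'tool_pos': array([ 0.18993818, -0.62118151,  0.29114008]), 'tool_rot': array([ 1.79995768e+02,  1.11807026e-01, -7.29912150e+01]), 'force': array([-0.18013581,  0.59090926, -0.08105348]), 'wrist_torque': array([-0.04243492,  0.03255929,  0.03287355]), 'grip_width': 0.0869454655624525} 0.0697
top [[-0.02308498 -0.99961177  0.01560114]
 [-0.98288679  0.01984045 -0.18313907]
 [ 0.18275844 -0.01956192 -0.98296322]] [-0.02082383  0.49925072  1.37999218] 352.9953203088916
side [[-0.96984912 -0.24357668 -0.00794262]
 [-0.08741441  0.37811047 -0.92162421]
 [ 0.22748935 -0.89314213 -0.38800222]] [0.48273083 0.12317494 1.2768173 ] 354.0794460723252
```

View pics/top0.png

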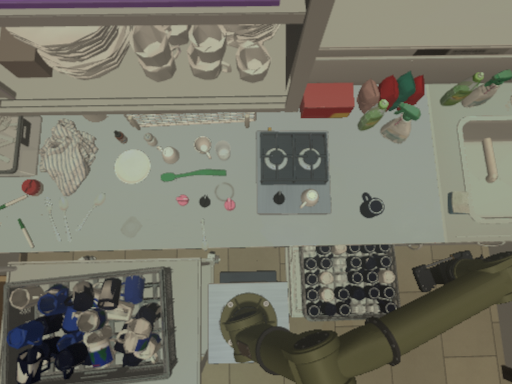

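View pics/side0.png

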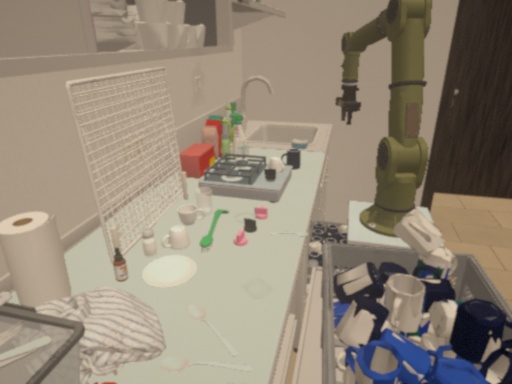

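Run:
```python
from h import *
d=np.load('top0.npz');f=d['f'];W=d['W']
for n,u,v in [('knob',205,201),('pinkL',183,200),('pinkR',230,205),('fitted',279,198),('cup',310,197),('handle',304,205),('mug',373,208),('spoon',204,235),('brush',195,175),('shelf edge',200,105),('shelf',150,100),('glass',225,190),('panbar',278,185)]: print(n,W[v,u].round(3))
z=W[...,2]; g=f.astype(int)
# hob deck
m=(abs(z-.07)<.006)&(W[...,0]>.3)&(W[...,0]<.9)&(abs(W[...,1])<.4)
r=cv2.minAreaRect(W[m][:,:2].astype(np.float32)); print('hob',r)
y,x=np.where((z>.115)&(abs(W[...,0]-W[197,310,0])<.07)&(abs(W[...,1]-W[197,310,1])<.06)); print('cup top',W[y,x].mean(0),W[y,x].max(0),W[y,x].min(0))
m=(z>.01)&(z<.06)&(np.hypot(W[...,0]-W[201,205,0],W[...,1]-W[201,205,1])<.05)&(g.max(-1)<90); print('knob',m.sum(),W[m].mean(0),W[m].max(0),W[m].min(0))
a=cv2.resize(f[175:235,165:225],None,fx=6,fy=6,interpolation=2);b=cv2.resize(f[165:225,265:325],None,fx=6,fy=6,interpolation=2)
cv2.imwrite('pics/crop1.png',np.hstack([a,b]))
```

```text
knob [0.475 0.164 0.034]
pinkL [0.482 0.253 0.033]
pinkR [0.456 0.062 0.037]
fitted [ 0.467 -0.129  0.121]
cup [ 0.467 -0.247  0.126]
handle [ 0.44  -0.225  0.108]
mug [ 0.425 -0.497  0.092]
spoon [0.34  0.17  0.011]
brush [0.591 0.209 0.005]
shelf edge [0.637 0.112 0.584]
shelf [0.653 0.242 0.584]
glass [0.526 0.084 0.002]
panbar [ 0.529 -0.132  0.068]
hob ((0.6597498655319214, 0.0015480518341064453), (0.792105495929718, 0.48341190814971924), 88.7897720336914)
cup top [ 0.47278381 -0.25097997  0.12449416] [ 0.53602191 -0.21634549  0.13442627] [ 0.43744243 -0.28004106  0.11504119]
knob 79 [0.47562753 0.16658053 0.02486056] [0.49627125 0.18703011 0.04579127] [0.45758095 0.1494529  0.01019373]
```

View pics/crop1.png

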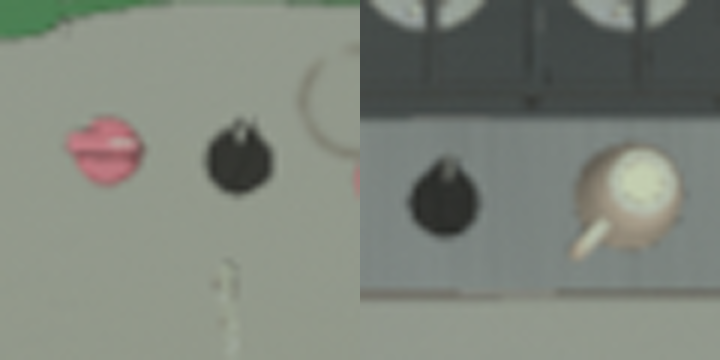

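Look-alikes for the knob: black at (205,201), which is the loose knob. Pink ones at (183,200) and (230,205) are decoys, and the black one at (279,198) is the fitted knob on the hob. The crop shows the loose black knob with its nose pointing roughly +x. The cup at (310,197) has its handle towards about −x/+y. First I'll go above the cup.

```bash
cat >> h.py <<'E'
def go(p=None,yaw=None):
    M=T(); R=M[:3,:3]; y0=np.degrees(np.arctan2(R[1,0],R[0,0]))
    if yaw is None: yaw=y0
    G=Ro.from_euler('xyz',[180,0,yaw],degrees=True).as_matrix()
    p=M[:3,3] if p is None else np.array(p)
    print('pos',M[:3,3].round(4),'yaw %.1f'%y0,'shift cm',(R.T@(p-M[:3,3])*100).round(2),'after turn',(G.T@(p-M[:3,3])*100).round(2),'turn',Ro.from_matrix(R.T@G).as_rotvec().round(3))
E
python3 -m creep '[[-2.8,-3.7,0,0,0,0,1],[-2.8,-3.7,0,0,0,0,1],[-2.8,-3.7,0,0,0,0,1],[-2.8,-3.7,0,0,0,0,1],[-2.8,-3.7,0,0,0,0,1],[-2.8,-3.7,0,0,0,0,1],[-2.8,-3.7,0,0,0,0,1],[-2.8,-3.7,0,0,0,0,1]]'
python3 -c "
from h import *
go([.46,-.25,.30],45)"
```

```text
time_s: 0.9
tool_pos: [0.4081, -0.3162, 0.2854]
tool_rot: [179.6, 0.4, -74.0]
force: [0.7, -0.3, 0.2]
grip_width: 0.0872
pos [ 0.4081 -0.3162  0.2854] yaw -74.0 shift cm [-4.94 -6.81 -1.47] after turn [ 8.35 -1.01 -1.46] turn [-2.000e-03  1.100e-02 -2.076e+00]
```

```bash
python3 -m creep '[[-2.4,-3.4,-0.7,0,0,0,1],[-2.4,-3.4,-0.7,0,0,0,1],[0,0,0,0,0,-0.148,1],[0,0,0,0,0,-0.148,1],[0,0,0,0,0,-0.148,1],[0,0,0,0,0,-0.148,1],[0,0,0,0,0,-0.148,1],[0,0,0,0,0,-0.148,1],[0,0,0,0,0,-0.148,1],[0,0,0,0,0,-0.148,1],[0,0,0,0,0,-0.148,1],[0,0,0,0,0,-0.148,1],[0,0,0,0,0,-0.148,1],[0,0,0,0,0,-0.148,1],[0,0,0,0,0,-0.148,1],[0,0,0,0,0,-0.148,1]]'
python3 - <<'E'
from h import *
go([.46,-.25,.30],45)
f,W,c=cam('wrist'); cv2.imwrite('pics/w1.png',f); np.savez('w1.npz',f=f,W=W); print(c['hand_eye'].round(3),c['fx'])
E
```

```text
time_s: 2.5
tool_pos: [0.4639, -0.2353, 0.2934]
tool_rot: [-178.8, 0.1, 46.7]
force: [0.3, -0.9, 0.4]
grip_width: 0.0869
pos [ 0.4639 -0.2353  0.2934] yaw 46.7 shift cm [-1.34  0.71 -0.67] after turn [-1.31  0.77 -0.66] turn [-0.021  0.003  0.029]
[[ 1.     0.     0.002 -0.001]
 [-0.001  0.964  0.267 -0.072]
 [-0.002 -0.267  0.964 -0.093]
 [ 0.     0.     0.     1.   ]] 297.6744506160992
```

View pics/w1.png

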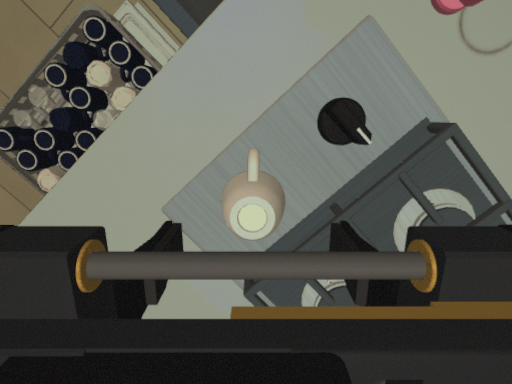

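Run:
```python
from h import *
d=np.load('w1.npz');f=d['f'];W=d['W'];z=W[...,2]
for u,v in [(252,217),(253,160),(252,190),(342,120),(361,136),(300,100),(250,130),(435,125)]: print(u,v,W[v,u].round(4))
c=W[217,252,:2]
for lo,hi in [(.124,.135),(.117,.124),(.11,.117),(.10,.11),(.09,.1)]:
    m=(z>lo)&(z<hi)&(np.hypot(W[...,0]-c[0],W[...,1]-c[1])<.05); q=W[m][:,:2].astype(np.float32)
    if len(q)>5: print(lo,len(q),cv2.minEnclosingCircle(q),q.mean(0))
# fitted knob
k=W[120,342]; m=(z>.1)&(np.hypot(W[...,0]-k[0],W[...,1]-k[1])<.04); q=W[m]; print('fit',len(q),q.mean(0),q.max(0))
# deck left front edge
m=(abs(z-.07)<.004)&(W[...,1]<.1)&(np.arange(384)[:,None]<225)
q=W[m][:,:2].astype(np.float32); r=cv2.minAreaRect(q); print(r,cv2.boxPoints(r))
```

```text
252 217 [ 0.4755 -0.2521  0.1259]
253 160 [ 0.4388 -0.2162  0.1143]
252 190 [ 0.4577 -0.2353  0.1207]
342 120 [ 0.4661 -0.1349  0.1198]
361 136 [ 0.4882 -0.1315  0.1203]
300 100 [ 0.4314 -0.1435  0.0691]
250 130 [ 0.418  -0.2014  0.0702]
435 125 [ 0.5397 -0.0644  0.0859]
0.124 1794 ((0.4752492904663086, -0.2522636651992798), 0.02346348948776722) [ 0.4747328  -0.25168085]
0.117 659 ((0.4687076508998871, -0.24310797452926636), 0.03803806006908417) [ 0.4634737  -0.24033093]
0.11 402 ((0.4675534963607788, -0.24412432312965393), 0.03875192627310753) [ 0.46098295 -0.23779868]
0.1 292 ((0.4753144383430481, -0.25206446647644043), 0.0309918113052845) [ 0.46108136 -0.237751  ]
0.09 201 ((0.4750326871871948, -0.2520672678947449), 0.03244464844465256) [ 0.4612112  -0.23603225]
fit 4335 [ 0.4775876  -0.15862049  0.26537855] [ 0.49856378 -0.12303755  0.31984151]
((0.5535559058189392, -0.19154876470565796), (0.293971985578537, 0.27912992238998413), 88.94732666015625) [[ 0.41131416 -0.3359459 ]
 [ 0.6903969  -0.341074  ]
 [ 0.6957977  -0.04715163]
 [ 0.4167149  -0.04202354]]
```

Wrist view: the cup foot is at (252,217) and the handle points straight up the image to (253,152), so it lies along tool −y and the jaws straddle it correctly. Cup axis ≈ (0.475, −0.252), top at 0.126, which fits 70+58 mm.

Run:
```python
from h import *
go([.475,-.252,.148],45.3)
```

```text
pos [ 0.4638 -0.2353  0.2933] yaw 47.0 shift cm [-0.42  2.27 14.48] after turn [-0.4   1.97 14.53] turn [-0.021  0.003  0.029]
```

```bash
python3 -m creep '[[0,0,0,-0.021,0.003,0.029,1],[-0.2,1,0,0,0,0,1],[-0.2,1,0,0,0,0,1],[0,0,2,0,0,0,1],[0,0,3,0,0,0,1],[0,0,3,0,0,0,1],[0,0,0,0,0,0,1]]'
python3 - <<'E'
from h import *
go([.475,-.252,.148],45.3)
E
```

```text
time_s: 3.25
tool_pos: [0.478, -0.2576, 0.2115]
tool_rot: [179.7, -0.1, 44.2]
force: [0.1, -0.9, -0.4]
grip_width: 0.087
pos [ 0.478  -0.2576  0.2115] yaw 44.2 shift cm [ 0.17 -0.65  6.35] after turn [ 0.19 -0.61  6.35] turn [ 0.006 -0.001 -0.019]
```

```bash
python3 -m creep '[[0.2,-0.6,0,0.006,0,-0.019,1],[0,0,2,0,0,0,1],[0,0,2,0,0,0,1],[0,0,1.5,0,0,0,1],[0,0,0.5,0,0,0,1],[0,0,0,0,0,0,1]]'
python3 - <<'E'
from h import *
go([.475,-.252,.148],45.3); print(env.get_obs()['force'])
E
```

```text
time_s: 3.85
tool_pos: [0.48, -0.2539, 0.1574]
tool_rot: [179.5, -0.2, 45.3]
force: [0.2, 0.7, -0.4]
grip_width: 0.0873
pos [ 0.48   -0.2539  0.1574] yaw 45.3 shift cm [-0.22 -0.5   0.93] after turn [-0.21 -0.49  0.94] turn [ 0.009 -0.004 -0.   ]
[ 0.179715    0.70658564 -0.36539075]
```

```bash
python3 -m creep '[[-0.2,-0.5,0.4,0.009,0,0,1],[0,0,0.5,0,0,0,1],[0,0,0,0,0,0,1],[0,0,0,0,0,0,0],[0,0,0,0,0,0,0],[0,0,0,0,0,0,0],[0,0,0,0,0,0,0],[0,0,0,0,0,0,0],[0,0,0,0,0,0,0]]' 25
python3 - <<'E'
from h import *
go([.475,-.252,.148],45.3); print(env.get_obs()['force'])
E
```

```text
time_s: 4.75
tool_pos: [0.4762, -0.2525, 0.1508]
tool_rot: [179.8, -0.3, 45.3]
force: [0.1, 0.6, -0.2]
grip_width: 0.0655
pos [ 0.4762 -0.2525  0.1508] yaw 45.3 shift cm [-0.05 -0.12  0.28] after turn [-0.05 -0.12  0.28] turn [ 0.004 -0.005 -0.   ]
[ 0.11881752  0.58450481 -0.22698324]
```

```bash
python3 -m creep '[[0,0,-0.5,0,0,0,0],[0,0,-1,0,0,0,0],[0,0,-1.5,0,0,0,0],[0,0,-2,0,0,0,0],[0,0,-2,0,0,0,0],[0,0,-2,0,0,0,0],[0,0,-1,0,0,0,0],[0,0,0,0,0,0,0]]'
python3 - <<'E'
from h import *
go([.45,.355,.25],45.3); print(env.get_obs()['force'])
f,W,c=cam('wrist'); cv2.imwrite('pics/w2.png',f); np.savez('w2.npz',f=f,W=W)
z=W[...,2]
for y in (.06,.02,-.02,-.06):
  pass
m=(z<.098)&(z>.08)&(np.hypot(W[...,0]-.47,W[...,1]+.25)<.03); print('spindle',m.sum(), W[m].mean(0) if m.any() else '')
E
```

```text
time_s: 5.55
tool_pos: [0.4751, -0.2518, 0.2576]
tool_rot: [179.8, -0.3, 45.3]
force: [-0.1, -0.2, -1.9]
grip_width: 0.0654
pos [ 0.4751 -0.2518  0.2576] yaw 45.3 shift cm [ 41.39 -44.45   0.82] after turn [ 41.37 -44.47   0.76] turn [ 0.003 -0.005  0.   ]
[-0.1420601  -0.19394488 -1.86059809]
spindle 0
```

View pics/w2.png

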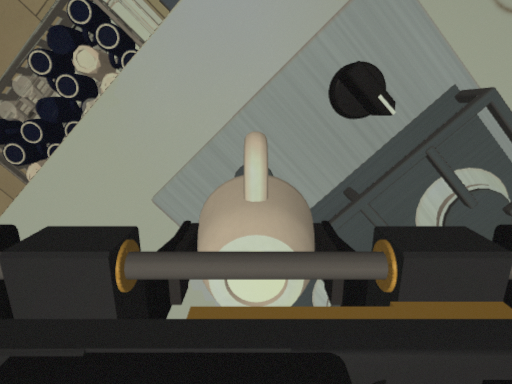

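The cup is lifted and held upright, with its weight showing on the wrist. The spindle base is just visible behind the handle at (255,178). Carrying it to the left.

```bash
python3 -m creep '[[1,-1.1,0,0,0,0,0],[2,-2.1,0,0,0,0,0],[3,-3.2,0,0,0,0,0],[3,-3.2,0,0,0,0,0],[3,-3.2,0,0,0,0,0],[3,-3.2,0,0,0,0,0],[3,-3.2,0,0,0,0,0],[3,-3.2,0,0,0,0,0],[3,-3.2,0,0,0,0,0],[3,-3.2,0,0,0,0,0],[3,-3.2,0,0,0,0,0],[2,-2.1,0,0,0,0,0],[1,-1.1,0,0,0,0,0],[0,0,0,0,0,0,0]]'
python3 - <<'E'
from h import *
go([.45,.355,.082],45.3)
f,W,c=cam('top'); z=W[...,2]; g=f
for r in [(.39,.52,.27,.44)]:
  m=(W[...,0]>r[0])&(W[...,0]<r[1])&(W[...,1]>r[2])&(W[...,1]<r[3]); print('zone max z',np.nanmax(z[m&(z<.12)],initial=0))
E
```

```text
time_s: 7.0
tool_pos: [0.4377, 0.2606, 0.244]
tool_rot: [-178.9, 0.6, 45.7]
force: [-0.6, -0.6, -1.7]
grip_width: 0.0654
pos [0.4377 0.2606 0.244 ] yaw 45.7 shift cm [ 7.77 -5.41 16.23] after turn [ 7.57 -5.77 16.2 ] turn [-0.018  0.01   0.008]
zone max z 0.009359869923199302
```

```bash
python3 -m creep '[[2,-1.4,1,-0.018,0.01,0.008,0],[2.4,-1.6,2,0,0,0,0],[2,-1.4,3,0,0,0,0],[1,-0.6,3,0,0,0,0],[0,0,2,0,0,0,0],[0,0,0,0,0,0,0]]'
python3 - <<'E'
from h import *
go([.457,.352,.082],45.3)
E
```

```text
time_s: 7.65
tool_pos: [0.4567, 0.3387, 0.1261]
tool_rot: [179.5, 0.6, 44.5]
force: [-0.0, 0.2, -1.4]
grip_width: 0.066
pos [0.4567 0.3387 0.1261] yaw 44.5 shift cm [ 1.   -0.96  4.39] after turn [ 0.97 -0.91  4.41] turn [ 0.009  0.01  -0.014]
```

```bash
python3 -m creep '[[0.8,-0.7,0.5,0.009,0.01,-0.014,0],[0,0,1.5,0,0,0,0],[0,0,1,0,0,0,0],[0,0,0.5,0,0,0,0],[0,0,0.3,0,0,0,0],[0,0,0,0,0,0,0]]'
python3 - <<'E'
from h import *
go([.457,.352,.082],45.3)
E
```

```text
time_s: 8.25
tool_pos: [0.4601, 0.347, 0.0874]
tool_rot: [179.9, -0.1, 45.0]
force: [0.0, 0.6, -1.0]
grip_width: 0.0656
pos [0.4601 0.347  0.0874] yaw 45.0 shift cm [ 0.14 -0.57  0.54] after turn [ 0.14 -0.57  0.54] turn [ 0.003 -0.002 -0.004]
```

```bash
python3 -m creep '[[0,0,0.3,0,0,0,0],[0,0,0.3,0,0,0,0],[0,0,0.2,0,0,0,0],[0,0,0.2,0,0,0,0],[0,0,0,0,0,0,0]]'
```

```text
time_s: 8.75
tool_pos: [0.461, 0.3479, 0.0812]
tool_rot: [179.7, -0.2, 45.0]
force: [0.9, 1.1, -1.6]
grip_width: 0.0656
```

```bash
python3 -m creep '[[0,0,0.2,0,0,0,0],[0,0,0.2,0,0,0,0],[0,0,0,0,0,0,0]]';python3 -m creep '[[0,0,0.2,0,0,0,0],[0,0,0,0,0,0,0]]'
```

```text
time_s: 9.05
tool_pos: [0.4615, 0.3487, 0.0811]
tool_rot: [179.5, -0.2, 45.0]
force: [-0.2, -0.0, -2.0]
grip_width: 0.0658
time_s: 9.25
tool_pos: [0.4618, 0.3491, 0.0808]
tool_rot: [179.4, -0.3, 45.0]
force: [-1.1, -0.2, 0.0]
grip_width: 0.0659
```

```bash
python3 -m creep '[[0,0,0.1,0,0,0,1],[0,0,0,0,0,0,1],[0,0,0,0,0,0,1],[0,0,0,0,0,0,1],[0,0,0,0,0,0,1],[0,0,-1,0,0,0,1],[0,0,-2,0,0,0,1],[0,0,-4,0,0,0,1],[0,0,-4,0,0,0,1],[0,0,-4,0,0,0,1],[0,0,-4,0,0,0,1],[0,0,0,0,0,0,1]]'
python3 - <<'E'
from h import *
go([.476,.166,.25],0)
f,W,c=cam('top');z=W[...,2]
m=(z>.03)&(z<.07)&(np.hypot(W[...,0]-.46,W[...,1]-.35)<.06); print('cup',m.sum(),W[m].mean(0),W[m].max(0))
E
```

```text
time_s: 10.45
tool_pos: [0.4588, 0.3503, 0.2779]
tool_rot: [179.6, -0.2, 45.2]
force: [0.4, 0.8, -0.5]
grip_width: 0.0868
pos [0.4588 0.3503 0.2779] yaw 45.2 shift cm [-11.86  14.2    2.85] after turn [ 1.72 18.43  2.79] turn [ 0.005 -0.007  0.788]<stdin>:4: RuntimeWarning: Mean of empty slice.
  ret = um.true_divide(
Traceback (most recent call last):
ValueError: zero-size array to reduction operation maximum which has no identity
```

```bash
python3 -m creep '[[0,0,0,0,0,0.14,1],[0,0,0,0,0,0.14,1],[0,0,0,0,0,0.14,1],[0,0,0,0,0,0.14,1],[0,0,0,0,0,0.14,1],[0.7,3,0.5,0,0,0.05,1],[0.5,4.5,1,0,0,0,1],[0.5,4.5,1,0,0,0,1],[0,4.5,1,0,0,0,1],[0,3,0,0,0,0,1],[0,1.5,0,0,0,0,1],[0,0,0,0,0,0,1]]'
python3 - <<'E'
from h import *
go([.476,.13,.25],0)
f,W,c=cam('wrist'); cv2.imwrite('pics/w3.png',f); np.savez('w3.npz',f=f,W=W)
E
```

```text
time_s: 11.7
tool_pos: [0.4717, 0.1299, 0.2296]
tool_rot: [179.5, 0.7, 0.6]
force: [-0.2, 0.8, -0.3]
grip_width: 0.0868
pos [0.4717 0.1299 0.2296] yaw 0.6 shift cm [ 0.41  0.01 -2.04] after turn [ 0.43 -0.01 -2.04] turn [0.008 0.012 0.011]
```

View pics/w3.png

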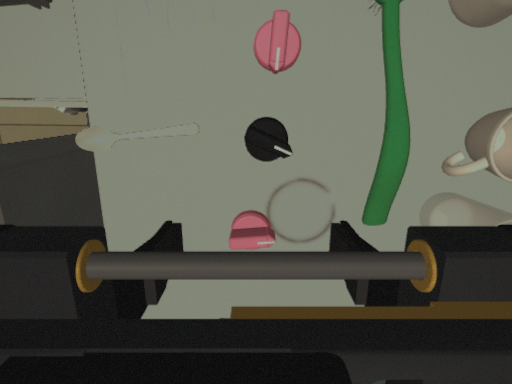

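Run:
```python
from h import *
d=np.load('w3.npz');f=d['f'].astype(int);W=d['W'];z=W[...,2]
near=np.zeros(z.shape,bool); near[105:175,235:305]=1
m=near&(z>.006)&(f.max(-1)<110)
hub=near&(z>.008)&(z<.022); bar=near&(z>.033)&(z<.05)
print('hub',hub.sum(),cv2.minEnclosingCircle(W[hub][:,:2].astype(np.float32)))
print('all',cv2.minEnclosingCircle(W[near&(z>.008)][:,:2].astype(np.float32)))
q=W[bar]; print('bar',len(q),q.mean(0), cv2.minAreaRect((q[:,:2]*1000).astype(np.float32)))
e,V=np.linalg.eigh(np.cov(q[:,:2].T)); print('dir',np.degrees(np.arctan2(V[1,1],V[0,1])),np.sqrt(e))
w=near&(f.min(-1)>140)&(z>.025); q=W[w]; print('white',w.sum(),q.mean(0))
if w.sum()>3:
  e,V=np.linalg.eigh(np.cov(q[:,:2].T)); print(np.degrees(np.arctan2(V[1,1],V[0,1])))
y,x=np.where(bar);print(x.min(),x.max(),y.min(),y.max())
ring=W[180:242,268:336,2]; print('ring zmax',np.nanmax(ring[ring<.15]))
```

```text
hub 832 ((0.47921136021614075, 0.17027726769447327), 0.022687124088406563)
all ((0.4809226989746094, 0.17045137286186218), 0.02392175979912281)
bar 725 [0.48002843 0.1705528  0.0397588 ] ((480.8550109863281, 169.80873107910156), (14.03908920288086, 47.2525520324707), 66.99909973144531)
dir 156.85905348380803 [0.00397579 0.01305829]
white 27 [0.49434469 0.16427103 0.04111633]
156.430642545777
244 291 128 157
ring zmax 0.041702269408436465
```

Wrist view: the knob is at (267,139) with its white nose line running to (292,155), so its centre is (0.479, 0.170) and the nose points at −23°. The bar measures 14×47 mm at height 40 mm, which fits. The pinks are at (277,42) and (252,230). Next I'll look at the spindle.

```bash
python3 -m creep '[[0,2,0,0.008,0.012,0.011,1],[0,4,-0.2,0,0,0,1],[0,4.5,-0.2,0,0,0,1],[0,4.5,0,0,0,0,1],[0,4.5,0,0,0,0,1],[0,4.5,0,0,0,0,1],[0,4.5,0,0,0,0,1],[0,4.5,0,0,0,0,1],[0,4,0,0,0,0,1],[0,2.5,0,0,0,0,1],[0,1,0,0,0,0,1],[0,0,0,0,0,0,1]]'
python3 - <<'E'
from h import *
go([.475,-.285,.22],0)
f,W,c=cam('wrist'); np.savez('w4.npz',f=f,W=W); cv2.imwrite('pics/w4.png',cv2.resize(f[80:240,140:380],None,fx=3,fy=3,interpolation=2))
z=W[...,2]
m=(z<.1)&(z>.082)&(np.hypot(W[...,0]-.472,W[...,1]+.252)<.02); print('spindle',m.sum(), W[m].mean(0),cv2.minAreaRect((W[m][:,:2]*1000).astype(np.float32)))
E
```

```text
time_s: 12.95
tool_pos: [0.4861, -0.2643, 0.228]
tool_rot: [-179.3, -0.1, 2.3]
force: [-0.2, -0.1, 0.5]
grip_width: 0.087
pos [ 0.4861 -0.2643  0.228 ] yaw 2.3 shift cm [-1.19  2.03  0.77] after turn [-1.11  2.07  0.8 ] turn [-0.012 -0.002  0.04 ]
spindle 145 [ 0.4691124  -0.24906724  0.09081058] ((468.559326171875, -249.71670532226562), (11.566010475158691, 7.959782600402832), 85.71172332763672)
```

View pics/w4.png

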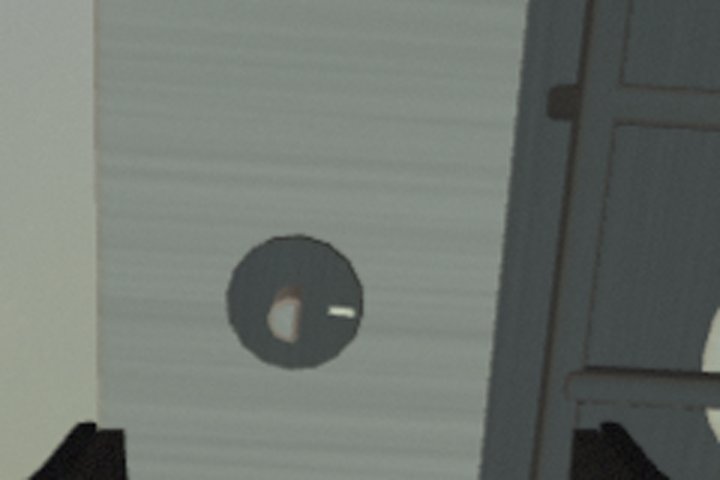

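Crop: bezel disc centred at (295,302), spindle top at (286,318), index line at (342,311). So the flat faces roughly +x.

Run:
```python
from h import *
d=np.load('w4.npz');f=d['f'].astype(int);W=d['W'];z=W[...,2]
near=np.zeros(z.shape,bool); near[155:207,212:266]=1
D=near&(f.max(-1)<100)
# bezel outline in pixels -> world on plane z=.073
cs,_=cv2.findContours(D.astype(np.uint8),cv2.RETR_EXTERNAL,cv2.CHAIN_APPROX_NONE); c=max(cs,key=cv2.contourArea)
el=cv2.fitEllipse(c); print('ellipse',el)
q=np.array([W[v,u] for u,v in c[:,0]]); q=q[abs(q[:,2]-.072)<.004]; print('bezel',len(q),cv2.minEnclosingCircle(q[:,:2].astype(np.float32)),cv2.fitEllipse((q[:,:2]*1000).astype(np.float32)))
cen=np.array(cv2.minEnclosingCircle(q[:,:2].astype(np.float32))[0])
l=near&(f.min(-1)>150); l[:,:246]=0
p=W[l]; w=f.min(-1)[l]-100; print('line',l.sum(),p.mean(0)); pm=np.average(p[:,:2],axis=0,weights=w)
print('angle',np.degrees(np.arctan2(*(pm-cen)[::-1])))
e,V=np.linalg.eigh(np.cov(p[:,:2].T)); print(np.degrees(np.arctan2(V[1,1],V[0,1])))
t=near&(z>.086)&(z<.1);q=W[t]; print('top',t.sum(),q.mean(0),q.min(0),q.max(0),q[q[:,2]>.09].mean(0))
```

```text
ellipse ((237.94097900390625, 180.22952270507812), (43.70355987548828, 44.56241989135742), 106.15540313720703)
bezel 126 ((0.470650315284729, -0.24974584579467773), 0.019732076674699783) ((470.8180236816406, -249.51907348632812), (38.05785369873047, 38.1374626159668), 37.64734649658203)
line 14 [ 0.48424263 -0.2510956   0.0737302 ]
angle -5.559536157869226
-179.57781963713626
top 134 [ 0.46906908 -0.2493095   0.09138848] [ 0.46458082 -0.25553711  0.08630783] [ 0.4726702  -0.2440694   0.09344342] [ 0.46906197 -0.24971527  0.09170412]
```

```bash
python3 -m creep '[[0,-2,0,0,0,0,1],[0.2,-4,0,0,0,0,1],[0.2,-4.5,0,0,0,0,1],[0.2,-4.5,0,0,0,0,1],[0.2,-4.5,0,0,0,0,1],[0,-4.5,0,0,0,0,1],[0,-4.5,0,0,0,0,1],[0,-4.5,0,0,0,0,1],[0,-4,0,0,0,0,1],[0,-2,0,0,0,0,1],[0,0,0,0,0,-0.1,0.7],[0,0,0,0,0,-0.14,0.7],[0,0,0,0,0,-0.14,0.7],[0,0,0,0,0,-0.14,0.7],[0,0,0,0,0,-0.14,0.7],[0,0,0,0,0,-0.14,0.7],[0,0,0,0,0,-0.14,0.7],[0,0,0,0,0,-0.1,0.7],[0,0,0,0,0,0,0.7]]'
python3 - <<'E'
from h import *
print(env.get_obs()['qpos'].round(0)); go([.479,.170,.15],66.7)
E
```

```text
time_s: 14.9
tool_pos: [0.437, 0.2029, 0.2334]
tool_rot: [-179.8, -0.4, 68.7]
force: [0.2, -0.3, 0.1]
grip_width: 0.0612
[ 22.   2. -50. 109.   2.  69.  40.]
pos [0.437  0.2029 0.2334] yaw 68.7 shift cm [-1.6   5.13  8.32] after turn [-1.36  5.16  8.34] turn [-0.003 -0.007  0.035]
```

```bash
python3 -m creep '[[-0.6,2,1,-0.003,-0.007,0.035,0.7],[-0.6,2.2,2,0,0,0,0.7],[0,0.5,2,0,0,0,0.7],[0,0,1.5,0,0,0,0.7],[0,0,0,0,0,0,0.7]]'
python3 - <<'E'
from h import *
print(env.get_obs()['qpos'].round(0)); go([.479,.170,.086],66.7)
f,W,c=cam('wrist'); np.savez('w5.npz',f=f,W=W); cv2.imwrite('pics/w5.png',f)
E
```

```text
time_s: 15.4
tool_pos: [0.4701, 0.1827, 0.1676]
tool_rot: [179.8, 0.1, 66.8]
force: [-0.4, -0.5, 0.5]
grip_width: 0.0612
[ 20.  11. -48. 111.  10.  62.  35.]
pos [0.4701 0.1827 0.1676] yaw 66.8 shift cm [-0.8   1.29  8.17] after turn [-0.81  1.32  8.16] turn [0.003 0.002 0.002]
```

View pics/w5.png

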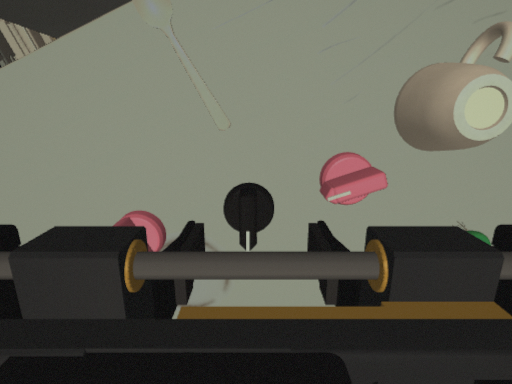

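The cup stands upside down at (480,105). The knob at (248,208) has its bar in line with tool y and its nose pointing down the image. The pink at (138,235) is clear of the finger.

Run:
```python
from h import *
d=np.load('w5.npz');f=d['f'].astype(int);W=d['W'];z=W[...,2]
near=np.zeros(z.shape,bool); near[175:248,215:282]=1
hub=near&(z>.009)&(z<.02); bar=near&(z>.034)&(z<.05)
print('hub',hub.sum(),cv2.minEnclosingCircle(W[hub][:,:2].astype(np.float32)))
q=W[bar]; r=cv2.minAreaRect((q[:,:2]*1000).astype(np.float32));print('bar',len(q),q.mean(0),r)
m=(z>.05)&(z<.065)&(np.hypot(W[...,0]-.46,W[...,1]-.35)<.06); print('cup top',W[m].mean(0),z[m].max())
go([.479,.170,.086],66.7)
```

```text
hub 1180 ((0.479389488697052, 0.1704489290714264), 0.022762944921851158)
bar 916 [0.47824045 0.17089631 0.03982876] ((479.58660888671875, 170.32431030273438), (13.958000183105469, 44.712066650390625), 66.88288116455078)
cup top [0.45915344 0.34484633 0.05611939] 0.060291359409688355
pos [0.4705 0.1833 0.1687] yaw 66.9 shift cm [-0.88  1.26  8.27] after turn [-0.88  1.3   8.27] turn [0.005 0.    0.003]
```

```bash
python3 -m creep '[[-0.8,1.1,1,0.005,0,0.003,0.7],[0,0,2,0,0,0,0.7],[0,0,2,0,0,0,0.7],[0,0,1,0,0,0,0.7],[0,0,0,0,0,0,0.7]]'
python3 - <<'E'
from h import *
go([.4793,.1703,.086],66.7)
E
```

```text
time_s: 15.95
tool_pos: [0.4805, 0.1707, 0.1097]
tool_rot: [179.6, -0.1, 66.6]
force: [-0.5, 0.2, 0.5]
grip_width: 0.061
pos [0.4805 0.1707 0.1097] yaw 66.6 shift cm [-0.09 -0.11  2.36] after turn [-0.08 -0.09  2.37] turn [ 0.007 -0.002 -0.001]
```

```bash
python3 -m creep '[[-0.1,-0.1,0.7,0.007,0,0,0.7],[0,0,0.7,0,0,0,0.7],[0,0,0.5,0,0,0,0.7],[0,0,0.2,0,0,0,0.7],[0,0,0,0,0,0,0.7]]'
python3 - <<'E'
from h import *
go([.4793,.1703,.086],66.7)
E
```

```text
time_s: 16.45
tool_pos: [0.4809, 0.1701, 0.0892]
tool_rot: [179.9, -0.2, 66.6]
force: [0.2, 0.2, 0.9]
grip_width: 0.0608
pos [0.4809 0.1701 0.0892] yaw 66.6 shift cm [-0.05 -0.15  0.32] after turn [-0.05 -0.15  0.32] turn [ 0.002 -0.003 -0.002]
```

```bash
python3 -m creep '[[0,-0.15,0.3,0,0,0,0.7],[0,0,0.1,0,0,0,0.7],[0,0,0,0,0,0,0],[0,0,0,0,0,0,0],[0,0,0,0,0,0,0],[0,0,0,0,0,0,0],[0,0,0,0,0,0,0]]' 35
python3 - <<'E'
from h import *
go([.4793,.1703,.086],66.7)
E
```

```text
time_s: 17.15
tool_pos: [0.4799, 0.1712, 0.0857]
tool_rot: [179.8, -0.2, 66.6]
force: [0.4, -0.3, 0.2]
grip_width: 0.0288
pos [0.4799 0.1712 0.0857] yaw 66.6 shift cm [-0.11 -0.02 -0.03] after turn [-0.11 -0.02 -0.03] turn [ 0.004 -0.004 -0.002]
```

Still closing (28.8 mm).

```bash
python3 -m creep '[[0,0,0,0,0,0,0],[0,0,0,0,0,0,0],[0,0,0,0,0,0,0],[0,0,0,0,0,0,0]]'
python3 - <<'E'
from h import *
go([.4793,.1703,.086],66.7)
E
```

```text
time_s: 17.55
tool_pos: [0.48, 0.1712, 0.0858]
tool_rot: [179.8, -0.2, 66.6]
force: [0.8, 0.4, -0.4]
grip_width: 0.0136
pos [0.48   0.1712 0.0858] yaw 66.6 shift cm [-0.11 -0.03 -0.02] after turn [-0.11 -0.03 -0.02] turn [ 0.004 -0.004 -0.002]
```

```bash
python3 -m creep '[[0,0,-1,0,0,0,0],[0,0,-2,0,0,0,0],[0,0,-3,0,0,0,0],[0,0,-3,0,0,0,0],[0,0,-3,0,0,0,0],[0,0,-2,0,0,0,0],[0,0,-1,0,0,-0.1,0],[0,0,0,0,0,-0.14,0],[0,0,0,0,0,-0.08,0],[0,0,0,0,0,0,0]]'
python3 - <<'E'
from h import *
o=env.get_obs();print(o['qpos'].round(0),o['force'],o['grip_width']); go([.4707,-.2497,.23],85)
E
```

```text
time_s: 18.55
tool_pos: [0.477, 0.1719, 0.2461]
tool_rot: [179.7, -0.1, 85.8]
force: [0.1, -0.2, -2.0]
grip_width: 0.0139
[ 25.   6. -50. 105.   5.  71.  59.] [ 0.12258762 -0.21296146 -1.96312965] 0.013882904553139057
pos [0.477  0.1719 0.2461] yaw 85.8 shift cm [-42.1    2.44   1.54] after turn [-42.06   3.05   1.61] turn [ 0.005 -0.002  0.014]
```

```bash
python3 -m creep '[[-2,0.1,0,0,0,0.014,0],[-4,0.3,0,0,0,0,0],[-4.5,0.3,0,0,0,0,0],[-4.5,0.3,0,0,0,0,0],[-4.5,0.3,0,0,0,0,0],[-4.5,0.3,0,0,0,0,0],[-4.5,0.3,0,0,0,0,0],[-4,0.3,0,0,0,0,0],[-3,0.2,0,0,0,0,0],[-1.5,0,0,0,0,0,0],[0,0,0,0,0,0,0]]'
python3 - <<'E'
from h import *
o=env.get_obs();print(o['qpos'].round(0)); go([.4707,-.2497,.20],85)
E
```

```text
time_s: 19.65
tool_pos: [0.4643, -0.2081, 0.2467]
tool_rot: [179.6, -0.3, 84.1]
force: [0.2, 0.3, -1.9]
grip_width: 0.0135
[ 49.   4. -29. 106.   2.  70. 104.]
pos [ 0.4643 -0.2081  0.2467] yaw 84.1 shift cm [-4.1   1.04  4.65] after turn [-4.09  1.    4.67] turn [ 0.006 -0.005 -0.015]
```

```bash
python3 -m creep '[[-2,0.5,1,0.006,-0.005,-0.015,0],[-1.8,0.5,1.5,0,0,0,0],[0,0,1.5,0,0,0,0],[0,0,0,0,0,0,0],[0,0,0,0,0,0,0]]'
python3 - <<'E'
from h import *
go([.4707,-.2497,.195],85)
f,W,c=cam('wrist'); np.savez('w6.npz',f=f,W=W); cv2.imwrite('pics/w6.png',f)
E
```

```text
time_s: 20.15
tool_pos: [0.4734, -0.2368, 0.206]
tool_rot: [180.0, -0.3, 85.5]
force: [0.2, -0.2, -0.6]
grip_width: 0.014
pos [ 0.4734 -0.2368  0.206 ] yaw 85.5 shift cm [-1.31 -0.16  1.09] after turn [-1.31 -0.15  1.1 ] turn [ 0.    -0.005  0.009]
```

View pics/w6.png

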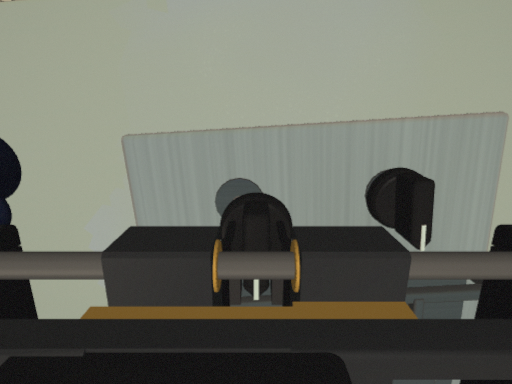

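The knob hangs square in the jaws (hub arc around (256,230), nose line at (256,290)). The bezel shows at (239,198).

Run:
```python
from h import *
from scipy.optimize import least_squares
d=np.load('w6.npz');f=d['f'].astype(int);W=d['W']
M=T(); P=(W-M[:3,3])@M[:3,:3]   # tool coords (static pose)
def circ(q,r):
    s=least_squares(lambda c:np.hypot(q[:,0]-c[0],q[:,1]-c[1])-r,q.mean(0),loss='soft_l1',f_scale=.0007); return s.x,np.abs(s.fun).mean()
v,u=np.mgrid[:384,:512]
hub=(abs(P[...,2]-.0718)<.006)&(v<226)&(v>185)&(u>210)&(u<300)
up=[]
for col in range(228,286,2):
    r=np.where(hub[:,col])[0]
    if len(r): up.append(P[r[0]+1,col])
up=np.array(up); print('hub tool',len(up),up[:,2].mean(),circ(up[:,:2],.023))
bz=(abs(W[...,2]-.073)<.006)&(f.max(-1)<115)&(v>170)&(v<226)&(u>205)&(u<270)&(v<225)&~hub
lab=cv2.connectedComponents(bz.astype(np.uint8))[1]; print(bz.sum())
up=[]
for col in range(217,264,2):
    r=np.where(bz[:,col])[0]
    if len(r): up.append(W[r[0],col])
up=np.array(up); c,e=circ(up[:,:2],.02); print('bezel world',c,e)
go([.4707,-.2497,.195],85)
```

```text
hub tool 29 0.07518461638625415 (array([-1.45582396e-03,  1.47552352e-05]), np.float64(0.00016679842063790917))
834
bezel world [ 0.47128424 -0.25004144] 0.000145774399338144
pos [ 0.4733 -0.2364  0.2059] yaw 85.5 shift cm [-1.35 -0.16  1.08] after turn [-1.35 -0.14  1.09] turn [ 0.    -0.006  0.009]
```

```bash
python3 -m creep '[[-0.6,-0.1,0.3,0,-0.005,0.009,0],[-0.5,0,0.5,0,0,0,0],[-0.1,0,0.2,0,0,0,0],[0,0,0,0,0,0,0],[0,0,0,0,0,0,0]]'
python3 - <<'E'
from h import *
M=T(); h=M@np.array([-.00146,0,.0858,1]); print('knob underside',h[:3].round(4)); 
p=np.array([.4710,-.2499,.182]); go(p-M[:3,:3]@np.array([-.00146,0,0]),85)
E
```

```text
time_s: 20.7
tool_pos: [0.4721, -0.2475, 0.197]
tool_rot: [179.9, 0.1, 85.1]
force: [0.4, -0.4, -1.7]
grip_width: 0.0135
knob underside [ 0.4721 -0.2491  0.1112]
pos [ 0.4721 -0.2475  0.197 ] yaw 85.1 shift cm [-0.1  -0.09  1.5 ] after turn [-0.1  -0.08  1.5 ] turn [0.003 0.001 0.002]
```

```bash
python3 -m creep '[[-0.1,-0.1,0.5,0,0,0,0],[0,0,0.5,0,0,0,0],[0,0,0.2,0,0,0,0],[0,0,0,0,0,0,0],[0,0,0,0,0,0,0]]'
python3 - <<'E'
from h import *
M=T(); h=M@np.array([-.00146,0,.0858,1]); print('knob underside',h[:3].round(4)); 
p=np.array([.4710,-.2499,.178]); go(p-M[:3,:3]@np.array([-.00146,0,0]),85)
E
```

```text
time_s: 21.2
tool_pos: [0.4708, -0.2485, 0.1839]
tool_rot: [179.9, 0.1, 85.1]
force: [-0.4, -0.1, -1.2]
grip_width: 0.0137
knob underside [ 0.4709 -0.2501  0.0981]
pos [ 0.4708 -0.2485  0.1839] yaw 85.1 shift cm [0.01 0.03 0.59] after turn [0.01 0.03 0.59] turn [0.002 0.001 0.001]
```

```bash
python3 -m creep '[[0,0,0.3,0,0,0,0],[0,0,0.3,0,0,0,0],[0,0,0.2,0,0,0,0],[0,0,0,0,0,0,0]]'; python3 -m creep '[[0,0,0.3,0,0,0,0],[0,0,0.3,0,0,0,0],[0,0,0,0,0,0,0]]'
```

```text
time_s: 21.6
tool_pos: [0.471, -0.2484, 0.1753]
tool_rot: [179.8, 0.1, 85.1]
force: [-0.3, 0.4, -2.1]
grip_width: 0.0137
time_s: 21.9
tool_pos: [0.4711, -0.2485, 0.1689]
tool_rot: [179.8, 0.1, 85.1]
force: [0.4, 0.8, -1.1]
grip_width: 0.0139
```

It's entering freely, 9 mm past the tip with no reaction. Pressing home.

```bash
python3 -m creep '[[0,0,0.2,0,0,0,0],[0,0,0.2,0,0,0,0],[0,0,0,0,0,0,0]]' 55; python3 -m creep '[[0,0,0.3,0,0,0,0],[0,0,0.3,0,0,0,0],[0,0,0.3,0,0,0,0],[0,0,0,0,0,0,0]]'
```

```text
time_s: 22.2
tool_pos: [0.4712, -0.2485, 0.1653]
tool_rot: [179.8, 0.1, 85.1]
force: [-1.7, 1.4, 2.4]
grip_width: 0.0134
time_s: 22.6
tool_pos: [0.4716, -0.2485, 0.1603]
tool_rot: [179.9, 0.2, 85.1]
force: [-3.9, 1.7, 8.2]
grip_width: 0.0134
```

```bash
python3 -m creep '[[0,-0.05,0.4,0,0,0,0],[0,0,0.5,0,0,0,0],[0,0,0.6,0,0,0,0]]'
```

```text
time_s: 22.9
tool_pos: [0.4724, -0.2486, 0.1588]
tool_rot: [180.0, 0.5, 85.0]
force: [-17.6, 8.7, 48.1]
grip_width: 0.0135
```

```bash
python3 -m creep '[[0,-0.05,0.8,0,0,0,0],[0,0,0.8,0,0,0,0],[0,0,0.8,0,0,0,0]]'
```

```text
time_s: 23.2
tool_pos: [0.4731, -0.248, 0.1587]
tool_rot: [-179.8, 1.0, 85.0]
force: [-21.0, 10.5, 54.8]
grip_width: 0.0134
```

It's at the stop, and the push is more than needed. I'll ease it to a moderate push and level the tool.

```bash
python3 -c "
from h import *
go([.4713,-.2485,.1585],85)"
python3 -m creep '[[0,-0.15,0,0,0,0,0],[0,0,0.15,0,0,0,0],[0,0,0.2,0,0,0,0]]'; python3 -c "
from h import *
go([.4713,-.2485,.1585],85)"
```

```text
pos [ 0.4731 -0.248   0.1587] yaw 85.0 shift cm [-0.07 -0.18  0.02] after turn [-0.07 -0.18  0.02] turn [-0.004  0.017  0.   ]
time_s: 23.5
tool_pos: [0.4729, -0.2477, 0.1619]
tool_rot: [-180.0, 1.2, 85.0]
force: [-3.7, 1.8, 6.1]
grip_width: 0.0136
pos [ 0.4729 -0.2477  0.1619] yaw 85.0 shift cm [-0.09 -0.15  0.34] after turn [-0.09 -0.15  0.34] turn [-0.001  0.021  0.001]
```

```bash
python3 -m creep '[[-0.08,-0.1,0,-0.001,0.021,0,0],[0,0,0.25,0,0,0,0],[0,0,0.3,0,0,0,0],[0,0,0.3,0,0,0,0]]'; python3 -c "
from h import *
go([.4713,-.2485,.1585],85)"
```

```text
time_s: 23.9
tool_pos: [0.4727, -0.2492, 0.1591]
tool_rot: [179.9, 0.2, 85.0]
force: [-10.4, 4.6, 30.9]
grip_width: 0.0135
pos [ 0.4727 -0.2492  0.1591] yaw 85.0 shift cm [ 0.06 -0.14  0.06] after turn [ 0.06 -0.14  0.06] turn [0.002 0.003 0.001]
```

Run:
```python
from h import *
for i in range(6): f,W,c=cam('wrist')
cv2.imwrite('pics/w7.png',f)
o=env.get_obs(); print(o['time_s'],o['tool_pos'],o['tool_rot'],o['force'],o['grip_width'])
z=W[...,2]
d=np.load('top0.npz')
F,Wt,c=cam('top'); zt=Wt[...,2]
m=(zt>.045)&(zt<.07)&(np.hypot(Wt[...,0]-.46,Wt[...,1]-.35)<.06); print('cup',m.sum(),Wt[m].mean(0),zt[m].max())
g=[np.where((x.astype(int)[...,1]>x.astype(int)[...,2]+30)&(np.arange(512)<230)&(np.arange(384)[:,None]>150)&(np.arange(384)[:,None]<200)) for x in (d['f'],F)]
print('brush px',[(a[0].mean(),a[1].mean()) for a in g])
P=(W-T()[:3,3])@T()[:3,:3]; hub=(abs(P[...,2]-.0738)<.005)&(abs(P[...,0])<.03)&(P[...,1]<.0)&(P[...,1]>-.03); print('hub top z in world',np.median(z[hub]))
```

```text
24.2 [ 0.47262149 -0.2491485   0.15917358] [179.89403807   0.20121744  85.05064108] [-7.49915265  3.90067993 19.79329081] 0.01348008486069337
cup 150 [0.45867714 0.34596366 0.05442563] 0.06404840533614714
brush px [(np.float64(173.9435215946844), np.float64(191.91362126245846)), (np.float64(173.95364238410596), np.float64(191.86423841059602))]
hub top z in world 0.0871494113594708
```

View pics/w7.png

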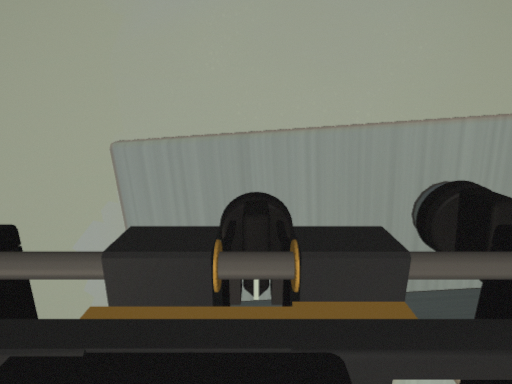

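Hub top is at 0.087 (0.088 expected when pressed to the stop), and the knob is square in the jaws. Checking that the push stays steady.

```bash
python3 -m creep '[[0,-0.05,0.35,0,0,0,0],[0,0,0.35,0,0,0,0]]'
python3 - <<'E'
from h import *
for i in range(16):
    optics.read_camera('wrist')
    if i%5==0: o=env.get_obs(); print(o['time_s'],o['tool_pos'].round(4),o['tool_rot'].round(1),o['force'].round(1))
E
```

```text
time_s: 24.45
tool_pos: [0.4727, -0.249, 0.1591]
tool_rot: [179.9, 0.3, 85.0]
force: [-10.1, 5.8, 25.8]
grip_width: 0.0135
24.5 [ 0.4727 -0.249   0.1591] [179.9   0.4  85. ] [-9.2  4.3 25.6]
24.75 [ 0.4727 -0.249   0.1591] [179.9   0.4  85. ] [-8.6  4.9 24.7]
25.0 [ 0.4727 -0.249   0.1591] [179.9   0.4  85. ] [-10.1   4.5  24. ]
25.25 [ 0.4727 -0.249   0.1591] [179.9   0.4  85. ] [-9.7  4.  24.3]
```

Steady at about 24 N over 0.75 s. Handing in.

```bash
python3 -c "
from h import *
print(order.sign_off())"
```

```text
the job is handed in; nothing more can be done
None
```

The job is handed in at about 25 s of the 59 s allowed. No verdict is reported.

- **Cup:** I lifted it off the spindle and stood it upside down on the worktop at about (0.459, 0.346). From above, its highest point reads 56–64 mm, against 58 mm expected.
- **Knob:** I gripped the black knob by its finger bar and turned its nose to about −5°, the way the flat faces. That angle is my image estimate, good to about 4°. The knob slid onto the spindle without resistance.
- **Press:** The knob is held against the stop with about 24 N, steady over 0.75 s. Its hub top reads 87 mm, against 88 mm expected at full press. The tool is level within 0.4°.

**Checks that were less clean:**
- My first press peaked at about 55 N upward with 21 N sideways. I eased it, the knob rose about 3 mm, and I pressed it down again more gently.
- A sideways force of about 10 N and a tool offset of about 1.5 mm in x remain in the final hold.
- In the hand, the knob measured 1.5 mm off the jaw centre. I aligned it to the bezel using the same camera view.
- The brush has not moved. I did not re-measure the saucer, mug or teaspoon. I kept the arm clear of all three, and nothing I saw suggested contact.

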